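Slide the solder carrier out over the instrument's edge

ROBOT

A 6-joint arm with a two-finger parallel gripper is mounted at the origin on the work surface. World frame = base frame: x ahead of the robot, y to its left, z up, the work surface at z = 0. Lengths are in m, angles in degrees, forces in N, time in s.
With the tool pointing down it reaches from about 0.375 to 0.9 m from the base axis. Payload 3.1 kg.
Tool frame: the origin (TCP) lies on the centre line of the jaws, within the pads' length; the fingertips stand 25 mm ahead of it and the grasp point (between the pads) lies 6 mm ahead of it; z points along the fingers, y is the line along which they close (so a half turn about z gives the same grasp; the last joint's range is limited). The gripper opens to 87 mm and grips with 3 to 60 N. Pads are 19 mm wide; open, the fingers measure 117 mm over their backs; the gripper's body (75 mm by 190 mm) begins 51 mm behind the grasp point.
Start: joints at [53.085, 30.224, 82.088, -0, 67.689, -10.227], TCP at [0.281, 0.558, 0.209] pointing down, gripper open.
Joint ranges: [-176.69, 176.69], [-43.24, 126.21], [12.49, 139.97], [-82, 262], [0, 151.66], [-163.58, 163.58]. Speed limits (degrees/s): [159.86, 159.86, 180, 180, 180, 180].

INTERFACE

Orientations are given as a 3x3 rotation matrix whose columns are the frame's x, y, z axes.
In Python, from rig import bot, cams, models gives the robot as it stands. The module is installed in compiled form; this text tells all that it offers.
- The arm moves only by the shell command python3 -m handwheel 'ROWS' [OPENING]. ROWS is JSON, a list of rows, each a list of 6 numbers: the shift along the world's x, y, z each as a share of 1 m, from -1 to 1, then the turn, a rotation vector about the world's x, y, z each as a share of 2 rad, from -1 to 1. In form: [[dx, dy, dz, wx, wy, wz], ...]. A call has exactly 8 rows; each row is the pose to reach, as a shift and turn from the pose commanded when the call began; what a row does not reach only later rows make up. A row lasts 1/12 s, in which the tool goes at most 41.7 mm and 7.16 degrees, less where a joint would pass 70% of its speed; a pose out of reach is approached as far as the arm can. A call with a number of a shift or a turn outside -1 to 1 is refused whole. A call with a gripper value outside its range is refused whole. OPENING is the opening, from -1 (shut) to 1 (fully open), so that 0 is half open, set as the call begins (- or left out, the last holds). The fingers move at their own pace and stop on an object; the grip force is fixed at half the most. Time passes only in rows, so rows that repeat a pose let the fingers close, or fill a call up. It gives the time, the measured TCP pose, the force, the opening and the grip force at its end, in the units of the state.
- bot.read_state(): the state, without advancing time (a new reading comes with each control period).
- cams.capture(name): name is "side" or "top" or "wrist"; returns (picture, depth): 384x512x3 uint8, blue, green, red; 384x512 float32, m along the optical axis (not along the pixel's ray), 0 where there is no reading.
- cams.calibration(name): a dict with "mtx" (3x3 intrinsics, pixels), "R" (3x3) and "t" (3): a world point X has camera coordinates R X + t; the wrist camera has in their place "tool_from_camera" (4x4, takes a point from camera to tool coordinates, whose origin is the TCP and whose axes are the flange's). Camera axes: x right, y down, z forward; pixel columns grow to the right and rows downward; lengths in m; the calibration is good to about 2 mm. A picture is of the moment at which its call begins: read the wrist's pose just before it. calibration takes no time and is no camera call.
- bot.hand_in(): hands the job in; it is judged then, once.
Trained networks look in the newest picture that a camera, given by its name, has taken for a name from the list of things; names that differ only in an ending like _2 or _b are one class to them, and where a whole thing is asked for, a point or a joint stands for the part that bears it (a point fixed in the world has none). Each returns a list of dicts, best first, with "conf" (0 to 1); they miss things now and then, are a little off and sometimes report something else, mostly with a low value. They report only what shows in the picture. A call takes as long as a camera call. They do not tell look-alikes from the thing itself.
- models.spot_in(query, camera): "position" ([column, row] in pixels, amid what is visible of it).
- models.tip_of(query, camera): "position" ([column, row] in pixels: a listed point, or the origin of a listed thing).
The state is a dict: "time_s": time; "joint_positions": joint angles; "qvel": joint speeds; "tau": joint torques, N m; "position": TCP position; "tcp_rot": TCP orientation; "force": force on the tool from outside, world axes, zero at the start; "moment": the same for the moment, N m; "opening": opening from 0.0 (shut) to 1.0 (fully open); "grasp_force": force on a finger pad.
Only numpy, scipy, OpenCV 4.12 (cv2) and the standard library are available. Lean on these libraries where they do the work, as an engineer would, in place of code of your own. Each camera call takes 0.05 s, during which the arm holds its last target. There are 200 camera calls.

TASK

The solder carrier (the black plate with the green circuit board) lies flat and a little askew on top of the olive instrument. Without gripping or lifting it, push it with the fingertips towards the front edge above the knobs until 30 mm of it (a quarter of its length) overhangs and it lies square to that edge, so that oven tongs can take its end. Leave everything else where it stands, and finish with the arm clear.

Things in the scene. Friction and masses are not known exactly. Their poses are not given: they have to be found in the camera images.
- instrument: heavy bench instrument that does not move: olive box with a flat smooth top, 300 mm deep (its x), 430 mm wide (its y), top 88 mm above the bench. Origin: centre of its underside, at bench height. Its +x axis points out of its front panel (grey-blue, with knobs and two bow handles), which looks away from the robot, within about 20 degrees. The handles and knobs stay below the top
- front_edge (a point): middle of the instrument's front top edge, 150 mm from its origin along its x and 88 mm up; same axes as the instrument. The edge runs along y, and x points out over the bench in front
- carrier: solder carrier: loose flat black rectangular plate, 120 (its x) x 90 (its y) x 8 mm thick, about 250 g, with a 80 x 58 mm green circuit board let into its top (2 mm proud at most). Lies flat on the instrument. Origin: centre of its underside. Its x is its long axis and points roughly (within about 20 degrees) to the instrument's front edge. It slides at a few newtons and stops when the push stops
- carrier_front (a point): middle of the carrier's short end nearer the front edge, at its underside: 60 mm from its origin along its +x. Its x in front_edge's frame is the overhang (negative while it lies behind the edge)
- carrier_rear (a point): middle of the carrier's other short end, at its underside: 60 mm from its origin along -x. At least 60 mm of clear top lies behind the carrier and 30 mm to each side of it for fingers
- paste_jar: bystander, leave alone: white-capped jar, 46 mm across and 45 mm tall, standing on the instrument. Origin: centre of its underside
- solder_spool: bystander, leave alone: flanged metal spool, 52 mm across and 42 mm tall, standing on the instrument. Origin: centre of its underside
- small_blank: bystander, leave alone: small black square plate, 50 x 50 x 8 mm, without circuit board, lying on the instrument (not the carrier). Origin: centre of its underside
- spare_knob: bystander, leave alone: cream control knob, 44 mm across and 24 mm tall, standing on the instrument. Origin: centre of its underside
Things that resemble listed ones, but are neither listed nor needed, are in the scene too. Of the things like the carrier, leave any that is blue or purple; of the rest the larger one is meant.

How it is judged:
By the outcome, as a careful person would: the job done as asked, in the order asked, and still so for the second after the job is handed in, with the robot touching nothing.
It also fails if it takes over 35 s, if anything falls off the work surface, if the arm or the gripper's body presses on something with over 40 N, if the wrist force passes 120 N, or if a joint passes its speed limit or range.

## Working session

There is one attempt and no reset: what is moved stays moved. The work goes in short steps, Python scripts to look and compute and a shell command to move; the robot and the scene stay as the last step left them, time stands still between calls to the robot, and variables do not carry over. Pictures are saved under pics/ and viewed, at most 10 in all, crops included, and the job is handed in when it is done.

```bash
mkdir -p pics; cat > h.py <<'E'
import numpy as np, cv2
from rig import bot, cams, models
def ray(cam,px,z,st=None):
    c=cams.calibration(cam); K=np.array(c["mtx"])
    d=np.linalg.inv(K)@np.array([px[0],px[1],1.])
    if cam=="wrist":
        T=np.array(c["tool_from_camera"]);R=np.array(st["tcp_rot"]);p=np.array(st["position"])
        o=R@T[:3,3]+p; d=R@T[:3,:3]@d
    else:
        R=np.array(c["R"]);t=np.array(c["t"]); o=-R.T@t; d=R.T@d
    if z is None: return o,d
    return o+d*(z-o[2])/d[2]
def pt(cam,px,depth,st=None):
    o,d=ray(cam,px,None,st); return o+d*depth
E
python3 - <<'E'
from h import *
st=bot.read_state(); print({k:np.round(v,3).tolist() for k,v in st.items()})
ims={n:cams.capture(n) for n in("top","side")}
for n,(im,d) in ims.items(): cv2.imwrite(f"pics/{n}0.png",im); np.save(n+"d.npy",d)
for q in("carrier","carrier_front","carrier_rear","front_edge","small_blank","paste_jar","solder_spool","spare_knob"):
  for n in("top","side"):
    for f in (models.tip_of,):
      for r in f(q,n)[:3]:
        u,v=r["position"]; dd=ims[n][1][int(v),int(u)] if 0<=v<384 and 0<=u<512 else 0
        print(q,n,np.round(r["position"],1),round(r["conf"],2),np.round(pt(n,r["position"],dd),3))
E
```

```text
{'time_s': 0.0, 'joint_positions': [53.086, 30.278, 82.159, -0.002, 67.69, -10.229], 'qvel': [-0.092, -0.02, 0.065, 0.111, 0.007, 0.079], 'tau': [-0.0, -44.004, -17.659, 0.063, 0.058, -0.0], 'position': [0.28, 0.558, 0.208], 'tcp_rot': [[-0.893, 0.449, -0.001], [0.449, 0.893, -0.002], [0.0, -0.002, -1.0]], 'force': [-0.139, 0.624, 0.639], 'moment': [-0.037, -0.034, 0.01], 'grasp_force': 0.0, 'opening': 1.002}
carrier top [247.8 101.8] 0.97 [0.811 0.074 0.009]
carrier top [138.6 165.7] 0.8 [0.662 0.314 0.008]
carrier top [115.8 258.1] 0.73 [0.457 0.357 0.006]
carrier side [339.7 210.1] 0.97 [0.808 0.062 0.003]
carrier side [244.2 151.6] 0.76 [0.653 0.319 0.005]
carrier side [237.8 226.3] 0.73 [0.556 0.007 0.096]
carrier_front top [149.4 187.8] 0.94 [0.613 0.29  0.003]
carrier_front top [100.1 288.9] 0.86 [ 0.388  0.391 -0.   ]
carrier_front top [260.9 185.2] 0.71 [0.617 0.043 0.088]
carrier_front side [228.6 160.9] 0.97 [0.586 0.203 0.087]
carrier_front side [142.6 152.5] 0.74 [0.399 0.387 0.006]
carrier_front side [259.4 208.1] 0.6 [0.609 0.04  0.095]
carrier_rear top [281.4 243.5] 0
[... 233 characters left out ...]
64 [0.798 0.102 0.003]
carrier_rear side [211.6 236.7] 0.58 [ 0.503 -0.003  0.095]
front_edge top [279.6 169.9] 0.67 [0.652 0.004 0.064]
front_edge top [262.2 184.2] 0.57 [0.619 0.04  0.09 ]
front_edge side [286.1 216.4] 0.93 [ 0.686  0.083 -0.003]
small_blank top [380.2 259.4] 0.94 [ 0.472 -0.198  0.096]
small_blank side [224.7 343.5] 0.93 [ 0.48  -0.207  0.094]
paste_jar top [211.8 285.1] 0.93 [0.421 0.133 0.134]
paste_jar side [153.9 195.4] 0.93 [0.415 0.116 0.112]
solder_spool top [368.2 177.5] 0.55 [ 0.632 -0.164  0.131]
solder_spool side [319.  301.4] 0.61 [ 0.632 -0.2    0.129]
spare_knob top [202.8 213.7] 0.61 [0.556 0.156 0.111]
spare_knob side [220.9 176.4] 0.65 [0.556 0.145 0.1  ]
```

View pics/top0.png

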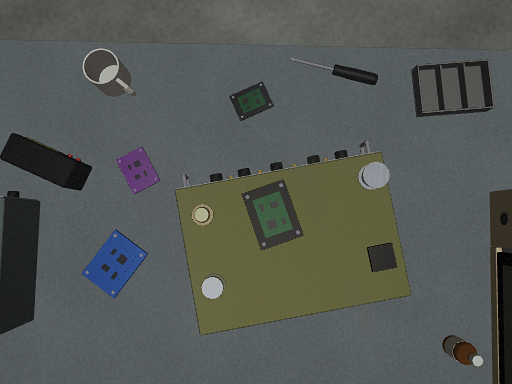

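View pics/side0.png

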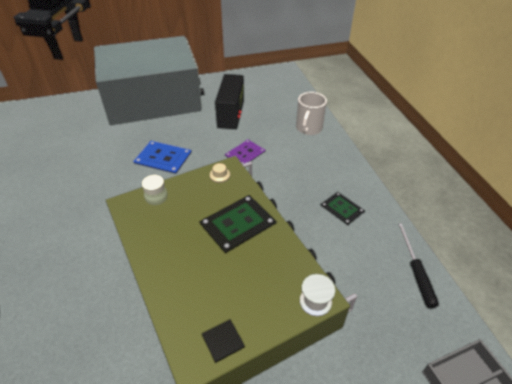

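The top view shows these candidates for the carrier: a black plate with a green board on the olive box at (272,214), a smaller green one on the bench at (250,101), a blue one at (115,263) and a purple one at (138,170). I choose the one on the box at (272,214), side view (238,224). Next I measure the edge and corners and check the choice in a crop.

```bash
cat > meas.py <<'E'
from h import *
def measure(name="top",im=None,d=None,st=None,zt=0.088,tag=None,guess=(0.557,0.019)):
    """returns carrier rect via points on top plane"""
    h,w=d.shape; uu,vv=np.meshgrid(np.arange(w),np.arange(h))
    o,_=ray(name,(0,0),None,st)
    c=cams.calibration(name);K=np.array(c["mtx"])
    D=np.linalg.inv(K)@np.stack([uu.ravel(),vv.ravel(),np.ones(h*w)])
    if name=="wrist": R=np.array(st["tcp_rot"])@np.array(c["tool_from_camera"])[:3,:3]
    else: R=np.array(c["R"]).T
    Wd=R@D
    P=(o[:,None]+Wd*d.ravel()).reshape(3,h,w)
    hsv=cv2.cvtColor(im,cv2.COLOR_BGR2HSV)
    return P,hsv,o,Wd.reshape(3,h,w)
def plane(o,Wd,u,v,z):
    d=Wd[:,int(v),int(u)]; return o+d*(z-o[2])/d[2]
E
python3 - <<'E'
from meas import *
im=cv2.imread("pics/top0.png"); d=np.load("topd.npy")
P,hsv,o,Wd=measure("top",im,d)
olive=((hsv[...,0]>20)&(hsv[...,0]<36)&(hsv[...,1]>90)).astype(np.uint8)
n,l,s,_=cv2.connectedComponentsWithStats(olive); k=1+np.argmax(s[1:,4])
c=max(cv2.findContours((l==k).astype(np.uint8),0,2)[0],key=cv2.contourArea)
print("z top med",np.median(P[2][l==k]))
hull=cv2.convexHull(c)[:,0,:].astype(float)
Q=np.array([ray("top",p,.088)[:2] for p in hull],np.float32)
(r)=cv2.minAreaRect(Q);print("box",r,cv2.boxPoints(r))
car=np.zeros_like(olive);car[170:260,235:310]=1
m=((olive==0)&(car>0)&(P[2]>.09)).astype(np.uint8)
n,l,s,_=cv2.connectedComponentsWithStats(m);k=1+np.argmax(s[1:,4])
c=max(cv2.findContours((l==k).astype(np.uint8),0,2)[0],key=cv2.contourArea)
print("carrier z",np.median(P[2][l==k]),s[k])
Q=np.array([ray("top",p,.096)[:2] for p in c[:,0,:].astype(float)],np.float32)
r=cv2.minAreaRect(Q);print("car",r,cv2.boxPoints(r))
cv2.imwrite("pics/crop0.png",cv2.resize(im[140:270,170:400],None,fx=3.4,fy=3.4))
for n,px in(("top",(272.5,214)),("side",(238,224))):print(ray(n,px,.096))
print(o, cams.calibration("wrist"))
E
```

```text
z top med 0.0882050195606292
box ((0.5037519931793213, -0.02154959738254547), (0.29391005635261536, 0.42751947045326233), 11.680015563964844) [[ 0.31656516  0.15803349]
 [ 0.40311468 -0.26063353]
 [ 0.69093883 -0.20113268]
 [ 0.6043893   0.21753433]]
carrier z 0.09666748768278799 [ 242  179   62   71 2667]
car ((0.5582703351974487, 0.019335798919200897), (0.11946191638708115, 0.08947628736495972), 20.433908462524414) [[ 0.48667863  0.04040515]
 [ 0.5179172  -0.04344089]
 [ 0.62986207 -0.00173355]
 [ 0.59862345  0.08211249]]
[0.55849744 0.01850478 0.096     ]
[0.55782414 0.0117983  0.096     ]
[0.54185193 0.05714154 0.95129129] {'mtx': array([[269.49277018,   0.        , 257.86927123],
       [  0.        , 269.49277018, 195.92198235],
       [  0.        ,   0.        ,   1.        ]]), 'tool_from_camera': array([[ 1.53848954e-03, -9.63832750e-01, -2.66503401e-01,
         7.28140548e-02],
       [ 9.99998772e-01,  1.40342705e-03,  6.97246983e-04,
        -4.53852036e-04],
       [-2.98011393e-04, -2.66504147e-01,  9.63833726e-01,
        -1.76869136e-01],
       [ 0.00000000e+00,  0.00000000e+00,  0.00000000e+00,
         1.00000000e+00]])}
```

View pics/crop0.png

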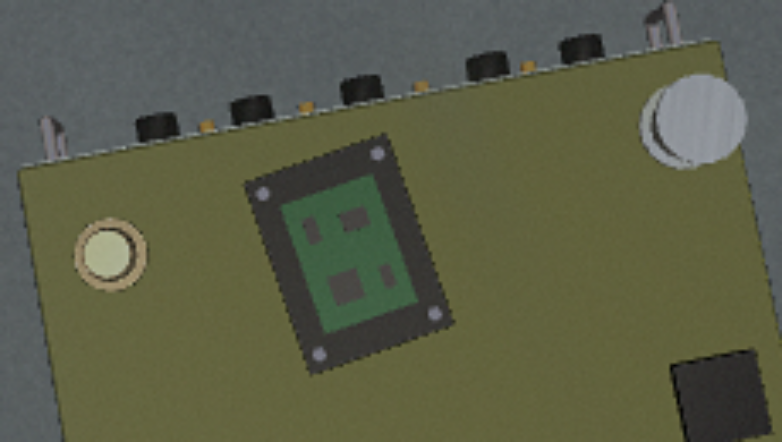

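The crop confirms it: the black plate with the green board lies askew at (350,255) in the crop. Spool (695,120), knob (110,255) and blank (720,400) are clear of its path. Next comes a finer fit of the edge lines and the push geometry.

```bash
cat > edge.py <<'E'
from meas import *
def lines(im):
    hsv=cv2.cvtColor(im,cv2.COLOR_BGR2HSV)
    olive=(hsv[...,0]>20)&(hsv[...,0]<36)&(hsv[...,1]>90)
    out={}
    f=[];b=[]
    for u in range(185,350):
        v=np.where(olive[140:345,u])[0]+140
        f.append((u,v.min()-.5)); 
        if u>212: b.append((u,v.max()+.5))
    for n,a in(("front",f),("back",b)):
        Q=np.array([ray("top",p,.088)[:2] for p in a],np.float32)
        vx,vy,x,y=cv2.fitLine(Q,cv2.DIST_HUBER,0,.001,.001).ravel()
        nrm=np.array([-vy,vx]); nrm*=np.sign(nrm[0]); out[n]=(nrm,float(nrm@[x,y]))
    return out
E
python3 - <<'E'
from edge import *
im=cv2.imread("pics/top0.png");L=lines(im)
for n,(a,c) in L.items(): print(n,np.degrees(np.arctan2(a[1],a[0])),c)
a=L["front"][0];t=np.array([-a[1],a[0]]);c=L["front"][1]
C=np.array([.5583,.0193]);th=np.radians(20.43);e=np.array([np.cos(th),np.sin(th)])
for n,p in(("front",C+.06*e),("rear",C-.06*e),("cen",C)):print(n,p@a-c,p@t)
print("edge mid t",np.array([.5038,-.0215])@t)
for x in(-.19,-.175,-.10): print(x,(c+x)*a+t*(C@t))
E
```

```text
front 11.726723 0.635744035243988
back 11.725191 0.3420320451259613
front -0.02586508226491724 -0.08549489390465806
rear -0.144483309554083 -0.10365297844794205
cen -0.08517419590950004 -0.09457393617630006
edge mid t -0.12344556715488435
-0.19 [ 0.45566211 -0.00200521]
-0.175 [0.47034902 0.00104344]
-0.1 [0.54378358 0.01628674]
```

```bash
python3 - <<'E'
from edge import *
im=cv2.imread("pics/top0.png");d=np.load("topd.npy");P,hsv,o,Wd=measure("top",im,d)
ok=(P[2]>.080)&(P[2]<.093)
a=lines(im)["front"][0]
f=[];b=[]
for u in range(185,350):
    v=np.where(ok[130:345,u])[0]+130
    f.append(ray("top",(u,v.min()-.5),.088)[:2]@a); b.append(ray("top",(u,v.max()+.5),.088)[:2]@a)
print(np.percentile(f,[10,50,90]),np.percentile(b,[10,50,90]))
u=230
for v in range(172,186): print(v,im[v,u],np.round(P[:,v,u],4),round(float(ray("top",(u,v),.088)[:2]@a),4))
E
python3 -m handwheel '[[0.04,-0.11,0.02,0,0,0.06],[0.08,-0.22,0.02,0,0,0.12],[0.11,-0.33,0.01,0,0,0.18],[0.14,-0.43,0,0,0,0.24],[0.15,-0.5,0,0,0,0.3],[0.16,-0.56,-0.02,0,0,0.335],[0.165,-0.56,-0.02,0,0,0.335],[0.165,-0.56,-0.02,0,0,0.335]]' 0
```

```text
[0.6359098 0.6372506 0.6385184] [0.34079957 0.34164553 0.34253036]
172 [98 95 90] [ 0.6529  0.1113 -0.0028] 0.6505
173 [95 93 89] [6.503e-01 1.111e-01 1.000e-04] 0.6485
174 [99 96 88] [6.481e-01 1.110e-01 2.000e-04] 0.6465
175 [ 77 103 112] [0.6457 0.1109 0.0011] 0.6445
176 [ 60 116 139] [0.6403 0.1092 0.0302] 0.6425
177 [ 55 112 135] [0.6377 0.1089 0.0349] 0.6404
178 [ 84 130 144] [0.6362 0.1092 0.0282] 0.6384
179 [85 97 90] [0.6282 0.1059 0.0859] 0.6364
180 [56 90 90] [0.6262 0.1058 0.0863] 0.6344
181 [65 99 97] [0.624  0.1057 0.0876] 0.6324
182 [61 97 95] [0.622  0.1057 0.0875] 0.6304
183 [61 98 97] [0.6201 0.1057 0.0856] 0.6284
184 [61 97 97] [0.6179 0.1056 0.0871] 0.6264
185 [64 99 98] [0.6158 0.1055 0.0873] 0.6244
time_s: 1.57
position: [0.3766, 0.2473, 0.2079]
tcp_rot: [[-0.979, -0.204, 0.001], [-0.204, 0.979, 0.0], [-0.001, 0.0, -1.0]]
force: [1.0, -0.7, 0.2]
opening: 0.527
grasp_force: 0.0
```

```bash
python3 -m handwheel '[[0.01,-0.04,0,0,0,0],[0.02,-0.08,0,0,0,0],[0.035,-0.12,0,0,0,0],[0.05,-0.16,0,0,0,0],[0.065,-0.2,-0.01,0,0,0],[0.078,-0.244,-0.02,0,0,0],[0.078,-0.244,-0.03,0,0,0],[0.078,-0.244,-0.03,0,0,0]]'
python3 - <<'E'
from meas import *
st=bot.read_state();im,d=cams.capture("wrist");cv2.imwrite("pics/w1.png",im);np.save("w1d.npy",d)
print(st["time_s"],np.round(st["position"],4),st["opening"])
E
```

```text
time_s: 2.23
position: [0.4548, 0.002, 0.1764]
tcp_rot: [[-0.98, -0.198, -0.002], [-0.198, 0.98, -0.0], [0.002, 0.0, -1.0]]
force: [-0.2, 0.9, -0.5]
opening: 0.5
grasp_force: 0.0
2.2333 [0.4548 0.002  0.1764] 0.5001690903474298
```

View pics/w1.png

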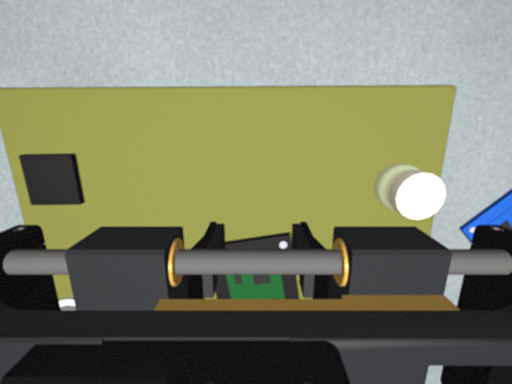

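The wrist view looks back at the robot. The carrier's rear edge shows between the fingers from (225,245) to (290,235), and there is free top behind it.

```bash
python3 - <<'E'
from meas import *
st=bot.read_state();a=np.array([np.cos(np.radians(11.73)),np.sin(np.radians(11.73))]);t=np.array([-a[1],a[0]])
for n,p,z in(("back",(100,87),.088),("back",(350,87),.088),("rearL",(227,245),.096),("rearR",(288,235),.096)):
    q=ray("wrist",p,z,st)[:2];print(n,q@a,q@t)
E
python3 -m handwheel '[[0.001,-0.004,-0.01,0,0,0],[0.002,-0.007,-0.02,0,0,0],[0.002,-0.008,-0.035,0,0,0],[0.002,-0.008,-0.05,0,0,0],[0.002,-0.008,-0.06,0,0,0],[0.002,-0.008,-0.06,0,0,0],[0.002,-0.008,-0.06,0,0,0],[0.002,-0.008,-0.06,0,0,0]]'
```

```text
back 0.340960701614347 -0.23356610457538965
back 0.341536424360092 -0.0033162801750500704
rearL 0.4962350776988109 -0.1208822629963866
rearR 0.48515452820546534 -0.05746131621145232
time_s: 2.95
position: [0.4566, -0.0022, 0.1185]
tcp_rot: [[-0.979, -0.204, 0.001], [-0.204, 0.979, -0.0], [-0.001, -0.0, -1.0]]
force: [0.9, -0.1, 0.2]
opening: 0.502
grasp_force: 0.0
```

```bash
python3 -m handwheel '[[0.005,0.001,-0.003,0,0,0],[0.015,0.003,-0.003,0,0,0],[0.025,0.005,-0.003,0,0,0],[0.034,0.007,-0.003,0,0,0],[0.043,0.009,-0.003,0,0,0],[0.051,0.0105,-0.003,0,0,0],[0.059,0.0122,-0.003,0,0,0],[0.067,0.0139,-0.003,0,0,0]]'
cat > look.py <<'E'
import sys
from edge import *
st=bot.read_state();im,d=cams.capture("top");tag=sys.argv[1]
a=np.array([np.cos(np.radians(11.73)),np.sin(np.radians(11.73))]);t=np.array([-a[1],a[0]])
print("tcp",np.array(st["position"])[:2]@a,st["position"],np.round(st["force"],1))
cv2.imwrite(f"pics/{tag}.png",cv2.resize(im[140:270,170:400],None,fx=3.4,fy=3.4)); np.save(tag+"im.npy",im)
P,hsv,o,Wd=measure("top",im,d)
g=(((hsv[...,0]>50)&(hsv[...,0]<80)&(hsv[...,1]>70)&(P[2]>.09)&(P[2]<.105))).astype(np.uint8)
c=max(cv2.findContours(g,0,2)[0],key=cv2.contourArea)
Q=np.array([ray("top",p,.097)[:2] for p in c[:,0,:].astype(float)],np.float32)
r=cv2.minAreaRect(Q);C=np.array(r[0]);print("board",r,"cen x",C@a,"t",C@t)
E
python3 look.py p1
```

```text
time_s: 3.62
position: [0.5241, 0.011, 0.1145]
tcp_rot: [[-0.979, -0.203, -0.0], [-0.203, 0.979, 0.0], [0.0, 0.0, -1.0]]
force: [-0.1, 1.3, 0.2]
opening: 0.499
grasp_force: 0.0
tcp 0.5154074111592433 [0.52411205 0.01102144 0.11450754] [-0.1  1.3  0.2]
board ((0.5909602046012878, 0.016305847093462944), (0.02289670892059803, 0.03519017621874809), 4.51142692565918) cen x 0.581933864032692 t -0.10417687825910205
```

View pics/p1.png

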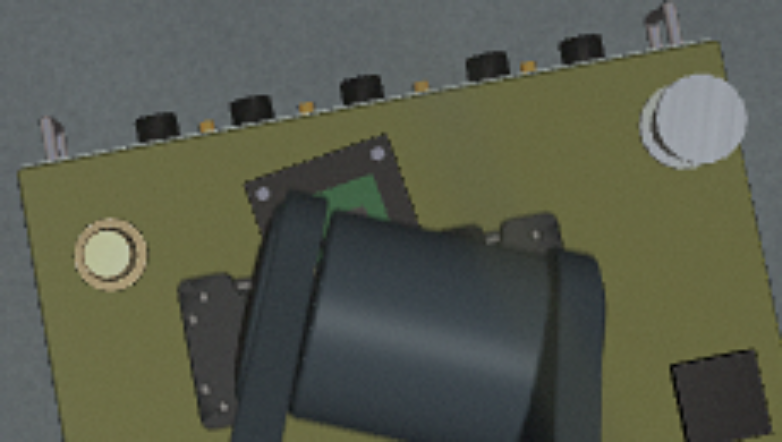

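The carrier's front corners, at (245,183) and (385,135), have not moved although the TCP is past its rear end. A look through the wrist camera should show why.

```bash
python3 - <<'E'
from meas import *
st=bot.read_state();im,d=cams.capture("wrist");cv2.imwrite("pics/w2.png",im)
im2,d2=cams.capture("side");cv2.imwrite("pics/s2.png",cv2.resize(im2[120:320,100:360],None,fx=2,fy=2))
print(st["time_s"],np.round(st["position"],4),st["opening"],st["force"],st["tau"])
cv2.imwrite("pics/ws2.png",np.hstack([cv2.resize(im,None,fx=.75,fy=.75)[:288,:384],cv2.resize(im2[140:300,130:340],(378,288))]))
E
```

```text
3.6667 [0.5263 0.011  0.1148] 0.500981990008648 [ 1.59820543  0.89678183 -0.14870725] [ 1.08838552e-01 -3.88137889e+01 -9.45114970e+00 -1.13388207e-01
  5.71820252e-01  2.10815325e-02]
```

View pics/ws2.png

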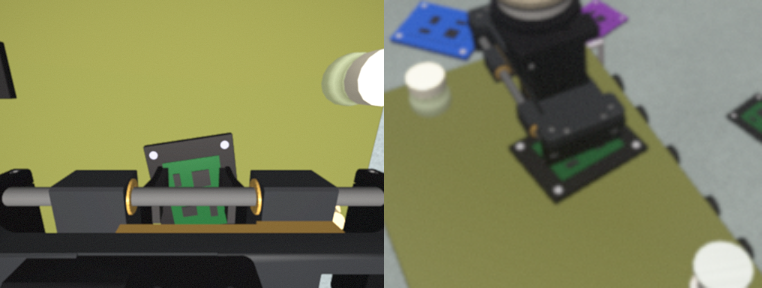

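```bash
python3 - <<'E'
from meas import *
st=bot.read_state();im,d=cams.capture("wrist")
P,hsv,o,Wd=measure("wrist",im,d,st)
np.set_printoptions(linewidth=250)
for v in range(215,262,5): print(v,[int(1000*P[2,v,u]) for u in range(170,345,6)])
r=(hsv[...,0]>20)&(hsv[...,0]<36)&(hsv[...,1]>90);print("olive z",np.percentile(P[2][r],[5,50,95]))
im,d=cams.capture("side");P,hsv,o,Wd=measure("side",im,d)
r=(hsv[...,0]>20)&(hsv[...,0]<36)&(hsv[...,1]>90)&(P[2]>.07);print("olive z side",np.percentile(P[2][r],[5,50,95]))
E
```

```text
215 [88, 89, 89, 88, 96, 96, 96, 96, 96, 96, 97, 96, 97, 96, 99, 97, 97, 98, 98, 97, 97, 291, 96, 96, 89, 88, 88, 88, 88, 88]
220 [89, 88, 87, 88, 89, 96, 96, 96, 98, 99, 98, 96, 98, 97, 98, 98, 97, 98, 97, 97, 98, 97, 96, 97, 90, 89, 88, 88, 89, 89]
225 [89, 89, 88, 89, 88, 97, 99, 135, 133, 98, 97, 97, 97, 97, 98, 98, 96, 97, 97, 97, 98, 133, 136, 96, 89, 88, 88, 88, 88, 88]
230 [207, 207, 203, 88, 88, 97, 291, 144, 140, 98, 99, 98, 98, 97, 98, 97, 99, 99, 98, 97, 98, 141, 143, 144, 88, 88, 89, 88, 207, 210]
235 [212, 210, 204, 90, 88, 96, 151, 148, 148, 129, 99, 98, 98, 98, 98, 98, 98, 99, 99, 98, 97, 147, 149, 152, 95, 88, 88, 88, 209, 211]
240 [216, 212, 204, 88, 89, 157, 158, 155, 152, 130, 97, 98, 98, 97, 98, 99, 98, 99, 98, 98, 99, 151, 154, 156, 157, 88, 89, 203, 212, 214]
245 [216, 213, 207, 88, 164, 163, 160, 161, 153, 130, 98, 99, 98, 96, 98, 98, 99, 98, 99, 99, 97, 152, 162, 160, 164, 163, 88, 206, 213, 216]
250 [216, 213, 213, 212, 214, 214, 212, 212, 213, 212, 212, 212, 213, 212, 214, 213, 212, 213, 212, 212, 214, 214, 213, 213, 214, 213, 212, 212, 213, 217]
255 [291, 214, 214, 214, 215, 214, 214, 215, 215, 215, 215, 214, 214, 215, 215, 215, 215, 214, 214, 215, 214, 215, 215, 214, 216, 214, 214, 215, 215, 218]
260 [219, 215, 216, 216, 216, 216, 216, 216, 216, 216, 216, 215, 216, 216, 216, 215, 214, 216, 216, 216, 216, 216, 216, 217, 217, 216, 216, 216, 216, 219]
olive z [0.08781863 0.0889468  0.09015303]
olive z side [0.08550392 0.08747961 0.08936461]
```

```bash
python3 - <<'E'
import cv2
im=cv2.imread("pics/w2.png");s=cv2.imread("pics/s2.png")
a=cv2.resize(im[160:270,170:345],(525,330),interpolation=cv2.INTER_CUBIC);cv2.imwrite("pics/w2c.png",a)
E
```

```text
(no output)
```

View pics/w2c.png

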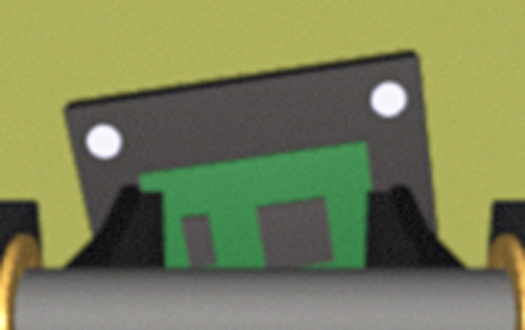

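```bash
python3 - <<'E'
from meas import *
st=bot.read_state();im,d=cams.capture("wrist");T=np.array(cams.calibration("wrist")["tool_from_camera"]);K=np.array(cams.calibration("wrist")["mtx"])
print(d.shape,st["position"])
for u,v in((212,223),(212,225),(214,226),(218,230),(218,236),(222,240),(226,242),(300,226)):
    q=np.linalg.inv(K)@[u,v,1]; dd=T[:3,:3]@q; X=T[:3,3]+dd*d[v,u]
    s=(.0095-T[0,3])/dd[0]; Y=T[:3,3]+dd*s
    print(u,v,round(float(d[v,u]),3),"tool",np.round(X,4)," at x=9.5:",np.round(Y,4))
E
```

```text
(384, 512) [0.52263979 0.01088715 0.11442782]
212 223 0.169 tool [ 0.0115 -0.029  -0.0183]  at x=9.5: [ 0.0095 -0.0299 -0.0131]
212 225 0.165 tool [ 0.012  -0.0282 -0.0228]  at x=9.5: [ 0.0095 -0.0294 -0.0166]
214 226 0.165 tool [ 0.0114 -0.027  -0.023 ]  at x=9.5: [ 0.0095 -0.0278 -0.0183]
218 230 0.162 tool [ 0.01   -0.0242 -0.0259]  at x=9.5: [ 0.0095 -0.0244 -0.0248]
218 236 0.153 tool [ 0.0101 -0.0229 -0.035 ]  at x=9.5: [ 0.0095 -0.0231 -0.0336]
222 240 0.164 tool [ 0.0036 -0.022  -0.0262]  at x=9.5: [ 0.0095 -0.0201 -0.0391]
226 242 0.211 tool [-0.0178 -0.025   0.0165]  at x=9.5: [ 0.0095 -0.0176 -0.0416]
300 226 0.169 tool [ 0.01    0.0262 -0.0193]  at x=9.5: [ 0.0095  0.0264 -0.0181]
```

```bash
python3 -m handwheel '[[0,0,0.02,0,0,0],[0,0,0.04,0,0,0],[-0.02,-0.004,0.05,0,0,0],[-0.05,-0.0104,0.05,0,0,0],[-0.072,-0.015,0.05,0,0,0],[-0.072,-0.015,0.05,0,0,0],[-0.072,-0.015,0.05,0,0,0],[-0.072,-0.015,0.05,0,0,0]]'
python3 - <<'E'
from meas import *
st=bot.read_state();p=np.array(st["position"]);R=np.array(st["tcp_rot"]);print(p,st["force"])
for n in("side","top"):
    im,d=cams.capture(n);P,hsv,o,Wd=measure(n,im,d)
    tool=np.einsum('ji,jhw->ihw',R,P-p[:,None,None])
    m=(abs(tool[0])<.03)&(abs(tool[1])<.07)&(tool[2]<.04)&(tool[2]>-.1)&(d>0)
    print(n,m.sum())
    for lo in range(-100,40,8):
        k=m&(tool[2]*1000>=lo)&(tool[2]*1000<lo+8)
        if k.sum(): print(lo,k.sum(),"x",np.round(np.percentile(tool[0][k],[2,50,98])*1000),"y",np.round(np.percentile(tool[1][k],[2,25,50,75,98])*1000))
    if n=="side":
        c=cams.calibration("side");q=np.array(c["mtx"])@(np.array(c["R"])@p+np.array(c["t"]));u,v=(q[:2]/q[2]).astype(int);print(u,v)
        cv2.imwrite("pics/s3.png",cv2.resize(im[max(0,v-70):v+60,u-80:u+80],None,fx=4,fy=4,interpolation=cv2.INTER_CUBIC))
E
```

```text
time_s: 4.58
position: [0.4522, -0.0045, 0.165]
tcp_rot: [[-0.979, -0.202, 0.002], [-0.202, 0.979, -0.0], [-0.002, -0.001, -1.0]]
force: [-0.4, -0.1, -0.4]
opening: 0.503
grasp_force: 0.0
[ 0.45221438 -0.00447155  0.16497966] [-0.37887441 -0.05537306 -0.39502523]
side 51
-100 32 x [23. 26. 30.] y [-16.   2.  17.  26.  67.]
-92 3 x [22. 22. 23.] y [26. 27. 27. 27. 27.]
-20 16 x [-9.  1. 10.] y [-32. -31. -30. -30. -29.]
179 218
top 10
-100 10 x [-30. -28. -24.] y [-66. -53. -22.  59.  63.]
```

View pics/s3.png

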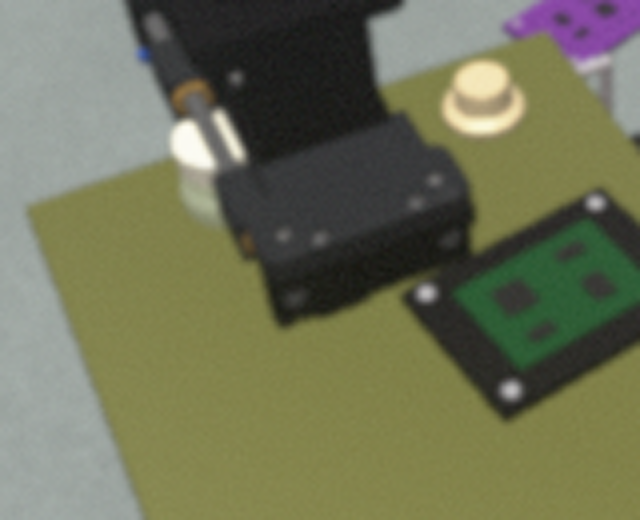

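The side view shows the fingers behind the carrier, and their tips end around 13 mm *behind* the reported TCP, not 25 mm ahead. So they passed over the plate without touching it. I will go lower by touch, watching the force.

```bash
python3 -m handwheel '[[0,0,-0.015,0,0,0],[0,0,-0.03,0,0,0],[0,0,-0.045,0,0,0],[0,0,-0.055,0,0,0],[0,0,-0.062,0,0,0],[0,0,-0.068,0,0,0],[0,0,-0.07,0,0,0],[0,0,-0.07,0,0,0]]'
python3 - <<'E'
from meas import *
st=bot.read_state();p=np.array(st["position"]);R=np.array(st["tcp_rot"]);print(p,st["force"])
for n in("side","wrist"):
    st=bot.read_state();im,d=cams.capture(n);P,hsv,o,Wd=measure(n,im,d,st)
    tool=np.einsum('ji,jhw->ihw',R,P-p[:,None,None])
    m=(abs(tool[0])<.014)&(abs(tool[1])<.05)&(tool[2]>-.06)&(d>0)&(P[2]>.0925)&(hsv[...,2]<70)
    for lo in range(-60,40,4):
        k=m&(tool[2]*1000>=lo)&(tool[2]*1000<lo+4)
        if k.sum(): print(n,lo,k.sum(),"x",np.round(np.percentile(tool[0][k],[2,50,98])*1000),"y",np.round(np.percentile(tool[1][k],[2,50,98])*1000), "z",P[2][k].min())
E
```

```text
time_s: 5.35
position: [0.4515, -0.0042, 0.0943]
tcp_rot: [[-0.979, -0.203, -0.0], [-0.203, 0.979, 0.0], [0.0, 0.0, -1.0]]
force: [-0.7, -0.3, 0.2]
opening: 0.495
grasp_force: 0.0
[ 0.45148964 -0.00416585  0.09426454] [-0.69693632 -0.25140763  0.2058796 ]
wrist -60 38 x [-9. -5. -1.] y [-22.  21.  22.] z 0.15032431510053074
wrist -56 77 x [-8. 11. 12.] y [-33. -22.  32.] z 0.1462805211651636
wrist -52 123 x [10. 11. 12.] y [-32. -23.  32.] z 0.14227675389888791
wrist -48 124 x [ 9. 10. 12.] y [-32.  22.  31.] z 0.13830678621643125
wrist -44 144 x [ 6. 10. 12.] y [-31.  21.  29.] z 0.13427290370165235
wrist -40 126 x [ 5. 10. 12.] y [-30.  21.  30.] z 0.13032644670483626
wrist -36 116 x [ 2. 10. 12.] y [-30.  -0.  29.] z 0.1262797976200286
wrist -32 114 x [ 1. 10. 12.] y [-30.  21.  29.] z 0.12234404998056408
wrist -28 115 x [-1. 10. 12.] y [-29.  21.  29.] z 0.11827342393269541
wrist -24 103 x [-4. 10. 12.] y [-29. -22.  29.] z 0.11431377229299092
wrist -20 62 x [-5. 10. 12.] y [-29. -22.  29.] z 0.11028852156118976
wrist -16 1 x [10. 10. 10.] y [-24. -24. -24.] z 0.11024189779404409
```

Now the wrist depth puts the tips at z ≈ 0.110 with the TCP at 0.094. About 18 mm more to go, slowly.

```bash
python3 -m handwheel '[[0,0,-0.004,0,0,0],[0,0,-0.008,0,0,0],[0,0,-0.011,0,0,0],[0,0,-0.014,0,0,0],[0,0,-0.016,0,0,0],[0,0,-0.017,0,0,0],[0,0,-0.018,0,0,0],[0,0,-0.018,0,0,0]]'
python3 - <<'E'
from meas import *
st=bot.read_state();p=np.array(st["position"]);R=np.array(st["tcp_rot"]);print(p,st["force"])
im,d=cams.capture("wrist");P,hsv,o,Wd=measure("wrist",im,d,st)
tool=np.einsum('ji,jhw->ihw',R,P-p[:,None,None])
m=(tool[0]>.005)&(tool[0]<.014)&(abs(abs(tool[1])-.026)<.006)&(tool[2]>-.06)&(d>0)&(hsv[...,2]<70)
print(np.sort(P[2][m])[:10],np.median(P[2][(hsv[...,0]>20)&(hsv[...,0]<36)&(hsv[...,1]>90)]))
E
```

```text
time_s: 6.12
position: [0.4512, -0.0042, 0.0764]
tcp_rot: [[-0.979, -0.203, -0.0], [-0.203, 0.979, 0.0], [0.0, 0.0, -1.0]]
force: [-0.7, -0.3, 0.8]
opening: 0.498
grasp_force: 0.0
[ 0.45122018 -0.00417946  0.07644877] [-0.73740174 -0.26718909  0.76078531]
[0.09172714 0.0921052  0.09218107 0.09239284 0.09240247 0.09247698
 0.09261405 0.09307874 0.09312607 0.09316925] 0.08897944148436433
```

```bash
python3 -m handwheel '[[0.01,0.002,0,0,0,0],[0.02,0.0041,0,0,0,0],[0.03,0.0062,-0.0005,0,0,0],[0.04,0.0083,-0.0005,0,0,0],[0.05,0.0104,-0.0005,0,0,0],[0.06,0.0124,-0.0005,0,0,0],[0.068,0.0141,-0.0005,0,0,0],[0.075,0.0156,-0.0005,0,0,0]]'
cat > corner.py <<'E'
import sys
from edge import *
st=bot.read_state();im,d=cams.capture("top");tag=sys.argv[1]
cv2.imwrite(f"pics/{tag}.png",cv2.resize(im[140:270,170:400],None,fx=3.4,fy=3.4))
a=np.array([np.cos(np.radians(11.73)),np.sin(np.radians(11.73))]);t=np.array([-a[1],a[0]])
print("tcp a,t",np.array(st["position"])[:2]@a,np.array(st["position"])[:2]@t,"force",np.round(st["force"],1))
P,hsv,o,Wd=measure("top",im,d)
A=np.einsum('i,ihw->hw',a,P[:2]);B=np.einsum('i,ihw->hw',t,P[:2])
# carrier dark plate: z near .096, low value or green
m=(P[2]>.0925)&(P[2]<.103)&(A>.5)&(A<.70)&(abs(B+.097)<.085)&~((hsv[...,0]>20)&(hsv[...,0]<36)&(hsv[...,1]>90))
m=cv2.morphologyEx(m.astype(np.uint8),cv2.MORPH_OPEN,np.ones((3,3)))
n,l,s,_=cv2.connectedComponentsWithStats(m);k=1+np.argmax(s[1:,4]);m=l==k
# front boundary: per column topmost pixel
F=[]
for u in range(512):
    v=np.where(m[:,u])[0]
    if len(v)>5: F.append((u,v.min()-.5))
Q=np.array([ray("top",p,.096)[:2] for p in F]);x=Q@a;y=Q@t
lo,hi=np.percentile(y,[0,100]);print("t range",lo,hi,"px",s[k])
sel=(y>lo+.012)&(y<hi-.012)
c=np.polyfit(y[sel],x[sel],1);print("front x at mid",np.polyval(c,(lo+hi)/2),"tilt deg",np.degrees(np.arctan(-c[0])),"res",np.std(x[sel]-np.polyval(c,y[sel])))
E
python3 corner.py q1
```

```text
time_s: 6.83
position: [0.5274, 0.0116, 0.076]
tcp_rot: [[-0.979, -0.203, 0.0], [-0.203, 0.979, -0.0], [-0.0, -0.0, -1.0]]
force: [-0.3, -0.7, 0.6]
opening: 0.501
grasp_force: 0.9
tcp a,t 0.5187591186004465 -0.09582833265939893 force [-0.3 -0.7  0.6]
t range -0.14851726102100224 -0.06194809021112927 px [ 246  162   52   44 1580]
front x at mid 0.6493749166294576 tilt deg 0.0142398071041897 res 0.000558295298310726
```

View pics/q1.png

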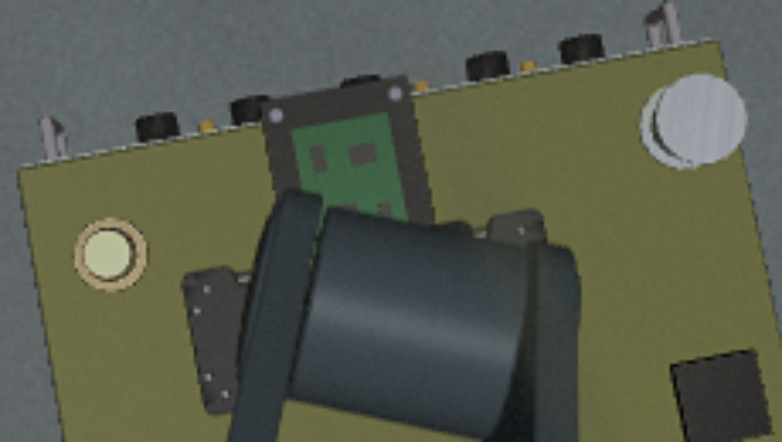

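The carrier now lies square at the fingers, with its front end past the edge (corners at (265,100) and (408,77) in the crop). I'll locate the edge line more exactly, using the light lip.

```bash
python3 - <<'E'
from edge import *
im=cv2.imread("pics/top0.png").astype(np.float32);a=np.array([np.cos(np.radians(11.73)),np.sin(np.radians(11.73))]);t=np.array([-a[1],a[0]])
c=cams.calibration("top");K=np.array(c["mtx"]);R=np.array(c["R"]);T=np.array(c["t"])
def prof(aa,ts):
    out=[]
    for x in aa:
        X=np.array([[*(x*a+s*t),.088] for s in ts]);q=(X@R.T+T)@K.T;q=(q[:,:2]/q[:,2:]).astype(np.float32)
        out.append(np.median(cv2.remap(im,q[:,0],q[:,1],1).reshape(-1,3),axis=0))
    return np.array(out)
ts=np.arange(-.29,.07,.001)
for lo,hi in((.632,.648),(.332,.348)):
    aa=np.arange(lo,hi,.001)
    for x,p in zip(aa,prof(aa,ts)): print(round(x,4),p.astype(int))
E
```

```text
0.632 [62 97 97]
0.633 [61 97 96]
0.634 [55 90 90]
0.635 [51 80 79]
0.636 [71 89 86]
0.637 [ 94 104 100]
0.638 [100 106 102]
0.639 [93 99 93]
0.64 [82 92 87]
0.641 [79 92 86]
0.642 [77 93 87]
0.643 [82 93 88]
0.644 [89 93 88]
0.645 [93 94 88]
0.646 [95 94 87]
0.647 [95 94 88]
0.648 [95 94 88]
0.332 [96 94 88]
0.333 [95 94 88]
0.334 [96 94 88]
0.335 [95 94 88]
0.336 [96 95 88]
0.337 [96 95 88]
0.338 [96 95 88]
0.339 [97 95 88]
0.34 [93 91 85]
0.341 [74 81 77]
0.342 [55 76 74]
0.343 [52 87 86]
0.344 [59 98 97]
0.345 [ 63 101 101]
0.346 [ 63 100 100]
0.347 [ 62 100  99]
```

The edge is at a ≈ 0.6397 and the carrier's front at 0.6494, so the overhang is about 10 mm. I'll push 20 mm more, then back off and lift.

```bash
python3 -m handwheel '[[0.004,0.0008,0,0,0,0],[0.008,0.0017,0,0,0,0],[0.012,0.0025,0,0,0,0],[0.016,0.0033,0,0,0,0],[0.0185,0.0038,0,0,0,0],[0.0195,0.004,0,0,0,0],[0.0195,0.004,0,0,0,0],[0.0195,0.004,0,0,0,0]]' && python3 corner.py q2
python3 -m handwheel '[[-0.01,-0.002,0,0,0,0],[-0.03,-0.006,0,0,0,0],[-0.04,-0.008,0.03,0,0,0],[-0.05,-0.01,0.06,0,0,0],[-0.06,-0.012,0.1,0,0,0],[-0.07,0.01,0.13,0,0,0],[-0.08,0.04,0.15,0,0,0],[-0.09,0.07,0.17,0,0,0]]'
python3 -m handwheel '[[-0.01,0.04,0.01,0,0,0],[-0.02,0.08,0.02,0,0,0],[-0.03,0.12,0.02,0,0,0],[-0.03,0.16,0.02,0,0,0],[-0.03,0.2,0.02,0,0,0],[-0.03,0.24,0.02,0,0,0],[-0.03,0.27,0.02,0,0,0],[-0.03,0.27,0.02,0,0,0]]'
python3 corner.py q3
```

```text
time_s: 7.55
position: [0.5465, 0.0154, 0.0763]
tcp_rot: [[-0.979, -0.203, 0.001], [-0.203, 0.979, -0.0], [-0.001, -0.0, -1.0]]
force: [-0.1, 0.0, 0.3]
opening: 0.501
grasp_force: 0.0
tcp a,t 0.5381619164628562 -0.096057316210005 force [-0.1  0.   0.3]
t range -0.14857658531704757 -0.06131798735462486 px [ 245  153   50   38 1340]
front x at mid 0.6678181817822973 tilt deg 1.0296205844404915 res 0.0020410482993437145
time_s: 8.27
position: [0.4561, 0.0857, 0.2483]
tcp_rot: [[-0.98, -0.2, 0.004], [-0.2, 0.98, 0.0], [-0.004, -0.001, -1.0]]
force: [0.8, -0.2, -0.5]
opening: 0.499
grasp_force: 0.0
time_s: 8.93
position: [0.4259, 0.361, 0.2664]
tcp_rot: [[-0.978, -0.208, 0.003], [-0.208, 0.978, 0.004], [-0.003, 0.004, -1.0]]
force: [0.8, -0.9, 0.4]
opening: 0.497
grasp_force: 0.0
tcp a,t 0.4903669486146051 0.2668430688516287 force [ 0.8 -0.9  0.4]
t range -0.14857658531704757 -0.06131798735462486 px [ 245  153   54   65 2587]
front x at mid 0.6687087663416671 tilt deg -0.36989082759753883 res 0.0005861361359384411
```

View pics/q3.png

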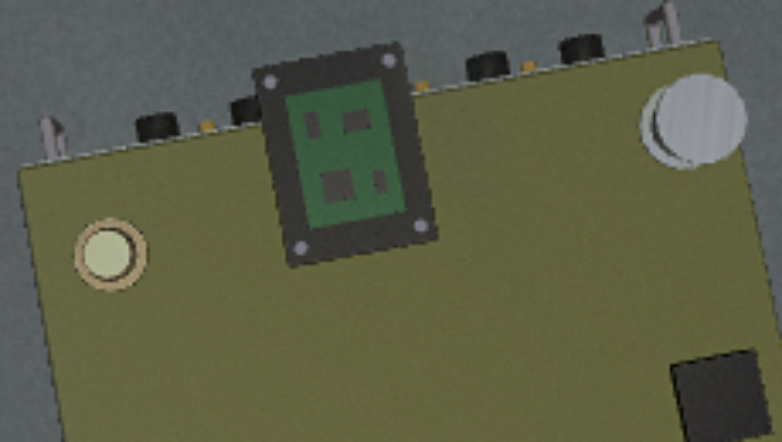

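The view shows the carrier square and overhanging (corners at (253,70), (402,42), (290,267) and (437,238)), with the neighbours unmoved. One last numeric check of its centre and yaw.

```bash
python3 - <<'E'
from edge import *
a=np.array([np.cos(np.radians(11.73)),np.sin(np.radians(11.73))]);t=np.array([-a[1],a[0]])
C=[];
for i in range(3):
    im,d=cams.capture("top");P,hsv,o,Wd=measure("top",im,d)
    ol=((hsv[...,0]>20)&(hsv[...,0]<36)&(hsv[...,1]>90))
    A=np.einsum('i,ihw->hw',a,P[:2]);B=np.einsum('i,ihw->hw',t,P[:2])
    m=((P[2]>.0925)&(P[2]<.103)&(A>.5)&(A<.7)&(abs(B+.1)<.07)&~ol).astype(np.uint8)
    m=cv2.morphologyEx(m,cv2.MORPH_OPEN,np.ones((3,3)))
    c=max(cv2.findContours(m,0,2)[0],key=cv2.contourArea)
    Q=np.array([ray("top",p,.096)[:2] for p in c[:,0,:].astype(float)],np.float32);r=cv2.minAreaRect(Q)
    # sub-pixel yaw/centre from area moments
    vv,uu=np.where(m); X=np.array([ray("top",p,.096)[:2] for p in zip(uu,vv)]);x=X@a;y=X@t
    cv=np.cov(x,y);ang=.5*np.degrees(np.arctan2(2*cv[0,1],cv[0,0]-cv[1,1]))
    print("rect",np.array(r[0])@a,r[1],r[2],"centroid",x.mean(),y.mean(),"yaw",ang,"overhang",x.mean()+.06-.6397)
im,d=cams.capture("side");
for q in("carrier_front","carrier_rear"):
    for z in models.tip_of(q,"side")[:3]:
        p=ray("side",z["position"],.088)[:2];print(q,z["conf"],p@a,p@t)
print(bot.read_state()["time_s"])
E
```

```text
rect 0.6088801747790326 (0.11966315656900406, 0.08979516476392746) 11.550171852111816 centroid 0.6087801486650367 -0.10360003739466553 yaw 0.2367338571710377 overhang 0.02908014866503661
rect 0.6088801725069781 (0.11966313421726227, 0.08979516476392746) 11.55016803741455 centroid 0.6085537291633847 -0.10358023794077191 yaw 0.4520096053482187 overhang 0.02885372916338469
rect 0.6089560235805714 (0.11951346695423126, 0.0901709720492363) 11.55717658996582 centroid 0.6089351446567779 -0.10377289160178886 yaw 0.8105196312994405 overhang 0.0292351446567779
carrier_front 0.98 0.672939504469116 -0.10525315561091844
carrier_front 0.98 0.7700150285867623 -0.18815830705703937
carrier_front 0.78 0.4625613870610482 0.19816368915357124
carrier_rear 0.85 0.6950714418268964 0.09141923417953539
carrier_rear 0.7 0.5522288429179666 -0.10217239539245389
carrier_rear 0.67 0.746456061627002 -0.11690669013462264
9.2833
```

```bash
python3 -c "
from rig import bot
print(bot.hand_in())"
```

```text
the job is handed in; nothing more can be done
None
```

Handed in at about 9 s of the 35 s allowed: the carrier overhangs the front edge by about 29 mm (±1.5 mm), square to within about 0.5 degrees, with the arm clear and the neighbours unmoved; a first push passed over the plate without touching it because the fingertips sat about 40 mm higher than the text said.

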